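# Ready the rinsing pot and open the cleaner bottle

## Robot

A 7-joint arm with a two-finger parallel gripper is mounted at the origin on the work surface. World frame = base frame: x ahead of the robot, y to its left, z up, the work surface at z = 0. Lengths are in mm, angles in rad, forces in N, time in s.
With the tool pointing down it reaches from about 425 to 875 mm from the base axis. Payload 8.4 kg.
Tool frame: the origin (TCP) lies on the centre line of the jaws, within the pads' length; the fingertips stand 17 mm ahead of it and the grasp point (between the pads) lies 2 mm behind it; z points along the fingers, y is the direction in which the jaws open and shut (so a half turn about z gives the same grasp; the last joint's range is limited). The gripper opens to 87 mm and grips with 3 to 60 N. Pads are 19 mm wide; open, the fingers measure 117 mm over their backs; the gripper's body (75 mm by 190 mm) begins 51 mm behind the grasp point.
Start: joints at [-1.278, 0.333, 0.04, 1.465, -0.013, 1.343, -0.059], TCP at [248.202, 600.715, 208.846] pointing down, gripper open.
Joint ranges: [-2.58, 2.58], [-0.38, 2.09], [-1.3, 1.39], [0.25, 2.4], [-1.5, 4.64], [0.08, 2.09], [-2.65, 2.65]. Speed limits (rad/s): [2.22, 2.22, 2.79, 2.79, 3.14, 3.14, 3.14].

## Interface

Orientations are given as a unit quaternion [x, y, z, w].
In Python, from workcell import bot gives the robot as it stands.
- The arm moves only by the shell command python3 -m creep 'ROWS' [OPENING] [FORCE]. ROWS is JSON, a list of rows, each a list of 4 numbers: the shift along the tool's x, y, z in m, then the turn about the tool's z in degrees. A call has 1 to 12 rows; each row shifts and turns the commanded pose from where the row before left it, along the tool's axes as they then stand; what a row does not reach is not made up. A row lasts 1/10 s, in which the tool goes at most 50 mm and 8.59 degrees, less where a joint would pass 70% of its speed; a pose out of reach is approached as far as the arm can. A call with a gripper value outside its range is refused whole. OPENING is the opening, from 0 (shut) to 1 (fully open), set as the call begins (- or left out, the last holds). The fingers move at their own pace and stop on an object; FORCE is the grip in N (left out, the last holds). Time passes only in rows, so rows that do not move let the fingers close. It gives the time, the measured TCP pose, the force and the opening at its end, in the units of the state.
- bot.get_state(): the state, without advancing time (a new reading comes with each control period).
- bot.camera(name): name is "scene" or "top"; returns a dict with "frame" (420x560x3 uint8, red, green, blue), "fx", "fy", "cx", "cy" (pixels), "world_from_camera" (4x4, takes a point from camera to world coordinates). Camera axes: x right, y up, looking along -z (the intrinsics and any distortion apply to the point x, -y, -z); pixel columns grow to the right and rows downward; lengths in mm; the calibration is good to about 2 mm. A picture is of the moment at which its call begins. There is no depth.
- bot.close_job(): hands the job in, once; it reports no verdict.
The state is a dict: "time": time; "qpos": joint angles; "qd": joint speeds; "effort": joint torques, N m; "tcp_pos": TCP position; "tool_rot": TCP orientation; "ft_force": force on the tool from outside, world axes, zero at the start; "wrist_torque": the same for the moment, N m; "grip_width": opening from 0.0 (shut) to 1.0 (fully open).
Only numpy, scipy, OpenCV 4.12 (cv2) and the standard library are available. Lean on these libraries where they do the work, as an engineer would, in place of code of your own. Each camera call takes 0.05 s, during which the arm holds its last target.

## Task

Get ready to rinse some contacts: first slide the steel pot along the bench, without lifting or tipping it, from the taped circle it stands in to the empty taped circle, so that it stands wholly inside. Then open the cleaner bottle: press its push-and-turn safety cap firmly down, twist it anticlockwise (seen from above) about a quarter turn while pressing until it is free, and lift it straight off. Finish still holding the cap in the gripper, level and still, about 6 cm above where it sat, right over the bottle's mouth; leave everything else where it stands.

Things in the scene. Friction and masses are not known exactly. Their poses are not given: they have to be found in the camera images.
- pot_center (a point): Centre of the round open steel rinsing pot, half-way up (30 mm above its underside). Pot 100 mm in diameter, 60 mm high, wall 4 mm, about 0.45 kg, loose on the bench (surface z = 0). Its own -x axis points along its straight handle, roughly to the robot.
- pot_handle (a point): Grip point of the pot's handle: centre of the black bar, 90 mm from the pot's axis along the pot's -x, 46 mm above the pot's underside. The bar is 14 mm wide (across, along the pot's y), 12 mm high, and runs from 47 to 137 mm from the pot's axis; it can be pinched from above.
- ring_b_mid (a point): Centre, on the bench surface, of the empty taped circle: flat black tape, inner diameter 124 mm, outer 136 mm. An identical circle surrounds the pot at the start; either may be the left one.
- cap_center (a point): Centre of the grey ribbed safety cap on the bottle, half-way up: 54 mm in diameter, 28 mm high, 50 g, loose. It starts 1 mm below the bottle's mouth (cap top 13 mm above the mouth, skirt edge 15 mm below it). To free it: push it down 7.5 to 8 mm (at least 6.5; bottoms at 9), then, held down, turn it anticlockwise seen from above 1.2 to 1.5 rad (at least 0.95), then lift.
- bottle_mouth (a point): Centre of the top rim of the bottle's neck, on the cap's axis, 170 mm above the bench. White round bottle, body 70 mm in diameter up to 108 mm, shoulder narrowing to a 32 mm neck at 136 mm, held fast in a holder bolted to the bench (round foot 90 mm in diameter). Its x axis goes through the two locking lugs.
- spring_disc (a joint): How far the spring disc in the bottle's mouth is pushed in, m: 0 with no cap, 0.004 with the cap locked, 0.013 with the cap pressed fully down. The spring has 700 N/m: it pushes the cap up with 3 N when locked, 8 N when pressed 7.5 mm.
- bottle: The bottle with its holder, fixed; origin at the underside of the holder's foot, on the bottle's axis, z up.
- cap: The same safety cap; origin at the centre of its lower edge, 14 mm below cap_center; z up, x through its two inner tabs, which lock under two lugs of the neck. Clockwise turning is blocked; anticlockwise a stop lies at about 2.3 rad. It may sit turned by 0.05 rad either way in its lock.
- pot: The same pot; origin at the centre of its underside.
- plug_cover: Bystander: orange round plug shell standing on the bench, 50 mm in diameter, 62 mm high; origin under its centre.
- terminal_row: Bystander: row of five grey terminal blocks, 42 x 62 x 36 mm, to the left of the bottle; origin under its centre.
- breaker: Bystander: white circuit breaker block with black toggle, 45 x 50 x 55 mm, to the right of the bottle; origin under its centre.
- carton: Bystander: small closed cardboard box, 70 x 55 x 50 mm; origin under its centre.
- tape_roll: Bystander: black tape roll lying flat, 72 mm in diameter, 18 mm high; origin under its centre.
- rail_offcut: Bystander: piece of steel mounting rail, 120 x 32 x 8 mm, lying flat; origin under its centre.
- driver: Bystander: screwdriver lying on the bench.
Mind the look-alikes: they are no part of the job. Leave any orange look-alike of the cap alone.

How it is judged:
By the outcome, as a careful person would: the job done as asked, in the order asked, and still so for the second after the job is handed in, while the arm keeps its last pose, push and grip.
It also fails if it takes over 58 s, if anything falls off the work surface, if the arm or the gripper's body presses on something with over 40 N, if the wrist force passes 120 N, or if a joint passes its speed limit or range.

## Working session

There is one attempt and no reset: what is moved stays moved. The work goes in short steps, Python scripts to look and compute and a shell command to move; the robot and the scene stay as the last step left them, time stands still between calls to the robot, and variables do not carry over. Pictures are saved under pics/ and viewed, and the job is handed in when it is done.

```bash
ls; mkdir -p pics; python3 - <<'E'
from workcell import bot
import cv2, numpy as np
print(bot.get_state())
for n in("scene","top"):
    c=bot.camera(n); print(n,{k:(np.round(v,4).tolist() if k!="frame" else 0) for k,v in c.items()})
    np.save(f"pics/{n}0.npy",c["frame"])
    cv2.imwrite(f"pics/{n}0.png",c["frame"][:,:,::-1])
E
```

```text
pics
{'time': 0.0, 'qpos': array([-1.27821114,  0.33390981,  0.03989446,  1.46628412, -0.01336756,
        1.34328486, -0.05848887]), 'qd': array([ 1.20923450e-04,  1.00714779e-03, -2.72612528e-03, -1.81918819e-03,
        4.49120196e-05, -5.33622631e-04,  2.32583304e-04]), 'effort': array([ 6.52631679e-04, -6.56381965e+01,  1.33499231e+00, -4.03789580e+01,
       -5.98203856e-02,  4.51024971e-02,  1.68690685e-04]), 'tcp_pos': array([248.05953383, 600.27231138, 207.95400427]), 'tool_rot': array([ 1.94651116e-01,  9.80872207e-01, -8.05952476e-04, -8.43322227e-05]), 'ft_force': array([ 0.28620099, -1.03127795, -0.13666469]), 'wrist_torque': array([ 0.01210221,  0.0545876 , -0.01764191]), 'grip_width': 0.9946428004348351}
scene {'frame': 0, 'fx': 530.3643, 'fy': 530.3643, 'cx': 286.9251, 'cy': 213.9059, 'world_from_camera': [[-0.1575, -0.5546, 0.8171, 1665.3981], [0.9875, -0.0954, 0.1256, 164.9733], [0.0083, 0.8266, 0.5627, 928.5555], [0.0, 0.0, 0.0, 1.0]]}
top {'frame': 0, 'fx': 478.9591, 'fy': 478.9591, 'cx': 270.9291, 'cy': 205.349, 'world_from_camera': [[0.0108, 0.9819, -0.1892, 256.5373], [-0.9999, 0.0104, -0.0029, -24.899], [-0.0008, 0.1892, 0.9819, 1301.2214], [0.0, 0.0, 0.0, 1.0]]}
```

View pics/scene0.png

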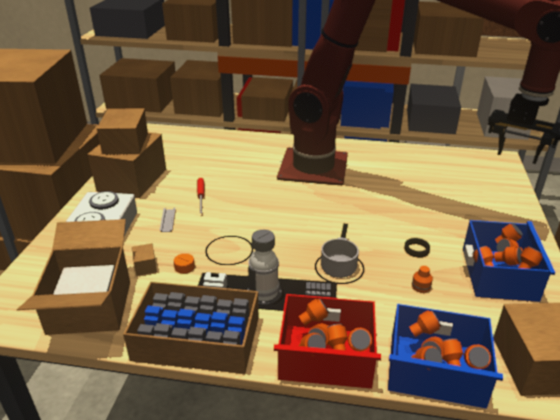

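View pics/top0.png

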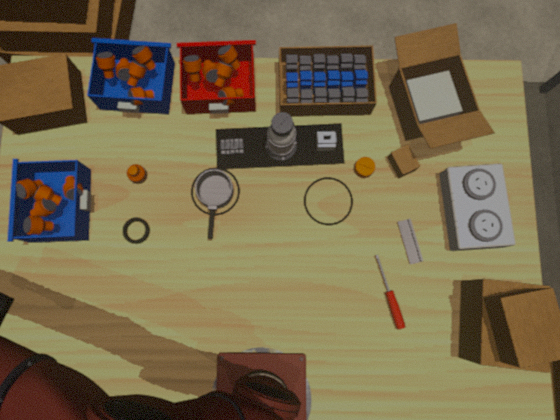

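The top picture shows the pot at (215,188), the empty circle at (328,201), and the bottle with its grey cap at (282,130). The orange disc is at (365,167) and the orange plug shell at (136,173).

Candidates:
- **Cap:** the grey cap on the bottle, top (282,123) / scene (263,240). The look-alike is the orange disc, top (365,167) / scene (184,263), plus the orange parts in the bins. I choose the grey one.
- **Ring:** the empty one at top (328,201), against the occupied one at (215,191) and the tape roll at (136,230). I choose the empty one.

Next I'll check close crops and measure.

```bash
cat > h.py <<'E'
import numpy as np, cv2
from workcell import bot
class Cam:
    def __init__(s,n,frame=None):
        c=bot.camera(n); s.f=c["frame"]; s.T=np.array(c["world_from_camera"]); s.k=[c[a] for a in("fx","fy","cx","cy")]
    def ray(s,u,v):
        fx,fy,cx,cy=s.k
        return s.T[:3,:3]@np.array([(u-cx)/fx,-(v-cy)/fy,-1.])
    def at(s,u,v,z):
        d=s.ray(u,v);o=s.T[:3,3]; return o+d*(z-o[2])/d[2]
    def proj(s,p):
        q=s.T[:3,:3].T@(np.array(p,float)-s.T[:3,3]); fx,fy,cx,cy=s.k
        return np.array([cx+fx*q[0]/-q[2],cy-fy*q[1]/-q[2]])
    def crop(s,u,v,w,h,k,name):
        im=s.f[v:v+h,u:u+w,::-1]; cv2.imwrite(name,cv2.resize(im,None,fx=k,fy=k,interpolation=cv2.INTER_CUBIC))
E
python3 - <<'E'
from h import *
t=Cam("top"); t.crop(185,105,180,140,4,"pics/t1.png")
s=Cam("scene"); s.crop(195,210,180,110,4,"pics/s1.png")
for nm,(u,v),z in(("pot",(215,186),60),("ringb",(328,201),0),("ringa",(215,192),0),("captop",(282,121),183)): print(nm,t.at(u,v,z))
for nm,(u,v),z in(("pot",(340,249),60),("ringb",(229,250),0),("ringa",(340,266),0),("captop",(263,237),183)): print(nm,s.at(u,v,z))
E
```

```text
pot [546.48829961 128.05264533  60.        ]
ringb [ 521.1630015  -179.12701409    0.        ]
ringa [543.37735943 134.88319404   0.        ]
captop [683.64198139 -46.60813776 183.        ]
pot [543.93502143 136.19137254  60.        ]
ringb [ 5.23765040e+02 -1.74953760e+02 -1.13686838e-13]
ringa [541.5320067  139.88512437   0.        ]
captop [687.46295565 -41.56012842 183.        ]
```

View pics/t1.png

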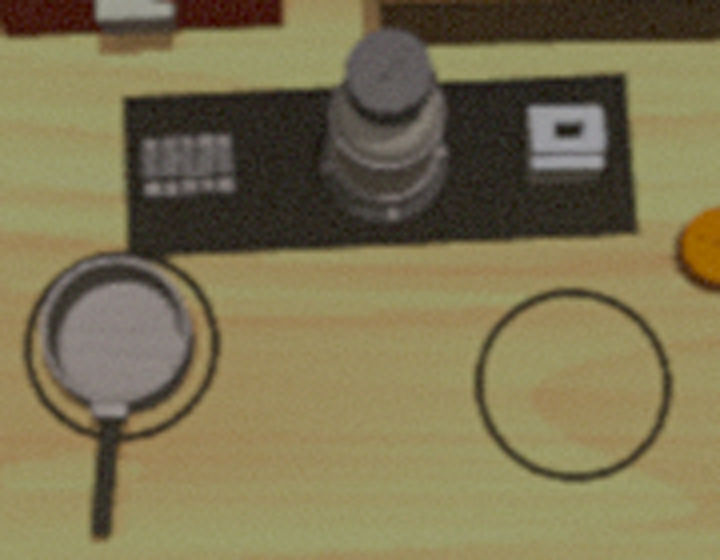

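View pics/s1.png

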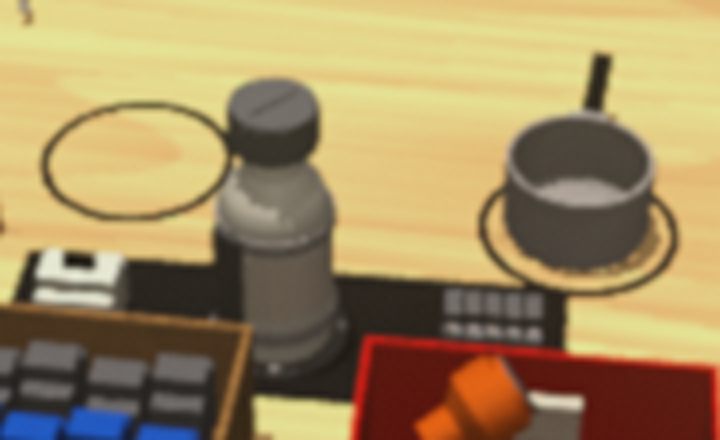

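```bash
cat > m.py <<'E'
from h import *
from scipy.optimize import least_squares
def circ(cam,c,r,n=120):
    a=np.linspace(0,2*np.pi,n,endpoint=False)
    return np.array([cam.proj([c[0]+r*np.cos(t),c[1]+r*np.sin(t),c[2]]) for t in a])
def ring(cam,g,rng=12,r=65):
    # darkest radius along each angle within +-rng; robust circle fit in world
    g=np.array(g,float); im=cv2.cvtColor(cam.f,cv2.COLOR_RGB2GRAY).astype(np.float32)
    P=[]
    for t in np.linspace(0,2*np.pi,90,endpoint=False):
        rr=np.arange(r-rng,r+rng+.1,.7)
        uv=np.array([cam.proj([g[0]+q*np.cos(t),g[1]+q*np.sin(t),0]) for q in rr]).astype(np.float32)
        v=cv2.remap(im,uv[None,:,0],uv[None,:,1],cv2.INTER_LINEAR)[0]
        i=np.argmin(v)
        if np.median(v)-v[i]>25 and np.median(v)>90 and 0<i<len(rr)-1: P.append(g[:2]+rr[i]*np.array([np.cos(t),np.sin(t)]))
    P=np.array(P)
    s=least_squares(lambda p:np.hypot(*(P-p[:2]).T)-p[2],[g[0],g[1],r],loss="soft_l1")
    return s.x,len(P),np.abs(s.fun).mean()
E
python3 - <<'E'
from m import *
for n,gb,ga in(("top",(521,-179),(543,135)),("scene",(523,-175),(541,140))):
    c=Cam(n); print(n,"B",ring(c,gb),"A",ring(c,ga,8))
    im=cv2.resize(c.f[:,:,::-1],None,fx=1,fy=1)
E
```

```text
top B (array([ 522.24084346, -178.55229615,   65.06074582]), 90, np.float64(0.4718506284620427)) A (array([546.490833  , 134.99427073,  64.84844924]), 67, np.float64(0.9068591427432954))
scene B (array([ 521.60692321, -175.43730692,   65.02420564]), 79, np.float64(0.6080299948209875)) A (array([546.08224179, 137.52404192,  65.00410792]), 55, np.float64(0.47449961630746845))
```

```bash
cat > ov.py <<'E'
from m import *
import sys
def overlay(cam,circs,lines,box,k,name):
    u,v,w,h=box
    im=cv2.resize(cam.f[v:v+h,u:u+w,::-1],None,fx=k,fy=k,interpolation=cv2.INTER_CUBIC)
    def tr(p): return np.round((np.array(p)-[u,v]+.5)*k-.5).astype(int)
    for c,r,col in circs: cv2.polylines(im,[tr(circ(cam,c,r))],True,col,1)
    for l,col in lines: cv2.polylines(im,[tr([cam.proj(p) for p in l])],False,col,1)
    cv2.imwrite(name,im)
E
cat > fit.py <<'E'
from ov import *
for n,dy in(("top",0),("scene",2.8)):
    c=Cam(n)
    pc=np.array([545,128.5+dy]); th=POT=0.045
    cap=np.array([684,-46.5+dy])
    d=-np.array([np.cos(th),np.sin(th)]); e=np.array([-d[1],d[0]])
    H=[ [*(pc+d*47+e*7),52],[*(pc+d*137+e*7),52],[*(pc+d*137-e*7),52],[*(pc+d*47-e*7),52]]
    cs=[((*pc,60),50,(0,255,0)),((*pc,0),50,(0,255,255)),((*cap,183),27,(0,0,255)),((*cap,155),27,(255,0,255)),((*cap,0),45,(255,255,0))]
    overlay(c,cs,[(H,(0,255,0))],(185,105,130,140) if n=="top" else (240,210,130,110),5 if n=="scene" else 4,f"pics/o_{n}1.png")
E
python3 fit.py
```

```text
(no output)
```

View pics/o_top1.png

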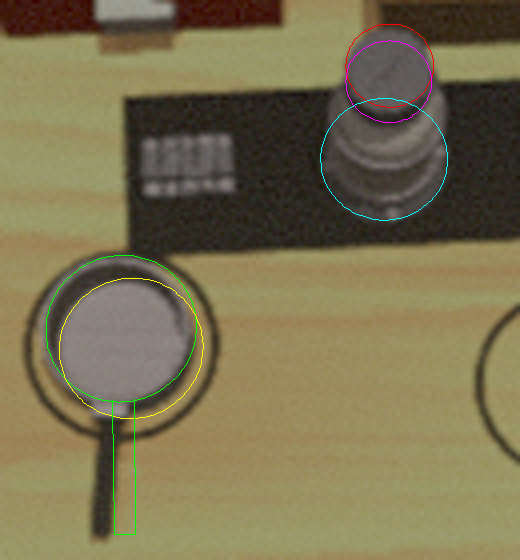

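View pics/o_scene1.png

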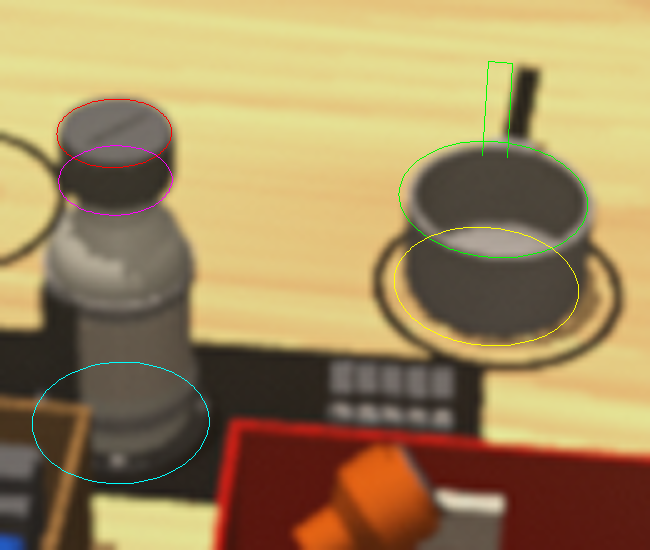

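```bash
sed -i 's/pc=.*/pc=np.array([543.5,131.5+dy]); th=-0.08/; s/cap=np.*/cap=np.array([682.5,-45.5+dy])/; s/o_{n}1/o_{n}2/' fit.py; python3 fit.py
```

```text
(no output)
```

View pics/o_top2.png

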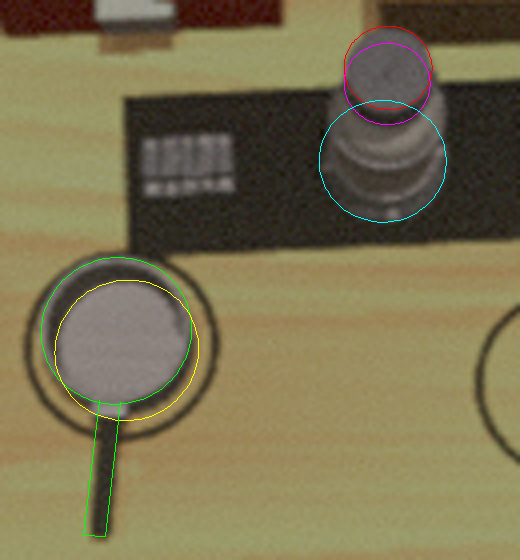

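View pics/o_scene2.png

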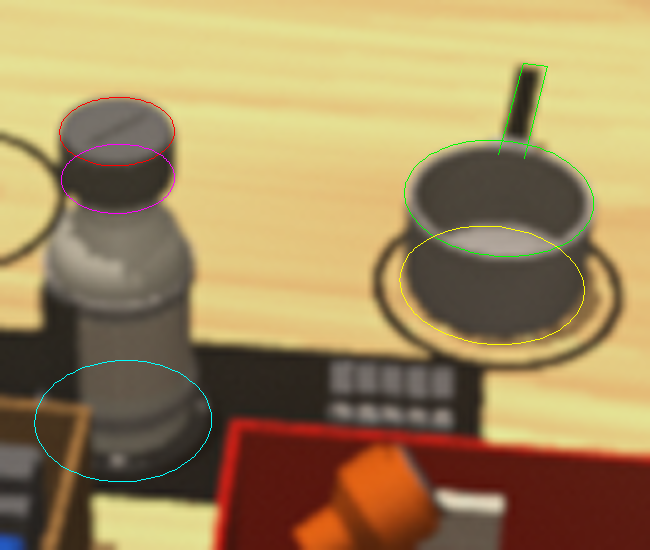

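The overlays fit well. Pot centre is about (544,132.5) with yaw −0.06, ring B about (522,−177), and the cap axis about (683,−44.5). The crop confirms the chosen cap is the grey ribbed one on the white bottle, and the chosen circle is empty. First I'll move over the handle grip point at about (454,138).

```bash
cat > d.py <<'E'
import sys,numpy as np
from workcell import bot
from scipy.spatial.transform import Rotation as R
np.set_printoptions(precision=3,suppress=True)
s=bot.get_state(); r=R.from_quat(s["tool_rot"]); M=r.as_matrix()
print("t",round(s["time"],2),"tcp",s["tcp_pos"],"F",s["ft_force"],"tq",s["wrist_torque"],"g",round(s["grip_width"],3),"q",s["qpos"])
print("tool y ang deg",np.degrees(np.arctan2(M[1,1],M[0,1])),"tool z",M[:,2])
if len(sys.argv)>1:
    t=np.array([float(a) for a in sys.argv[1:4]]); print("delta in tool mm",M.T@(t-s["tcp_pos"]))
E
python3 -m creep '[[-0.01,-0.01,0,0],[-0.02,-0.02,0,0],[-0.03,-0.03,0,0],[-0.03,-0.03,0,0],[-0.03,-0.03,0,0],[-0.03,-0.03,0,0],[-0.03,-0.03,0,0],[-0.03,-0.03,0,0],[-0.03,-0.03,0,0],[-0.03,-0.03,0,0],[-0.03,-0.03,0,0],[-0.03,-0.03,0,0]]' 0.6
python3 -m creep '[[-0.02,-0.01,0,-3],[-0.01,0,0,-4],[0,0,0,-4],[0,0,0,-4],[0,0,0,-4],[0,0,0,0],[0,0,0,0]]'; python3 d.py 454 138 60
```

```text
time: 1.7
tcp_pos: [427.3, 167.1, 209.0]
tool_rot: [0.195, 0.981, 0.0, 0.0]
ft_force: [1.4, 0.1, 0.5]
grip_width: 0.599
time: 2.4
tcp_pos: [451.0, 148.9, 208.9]
tool_rot: [0.031, 1.0, 0.0, -0.0]
ft_force: [-1.3, -0.9, -0.4]
grip_width: 0.598
t 2.4 tcp [451.043 148.918 208.885] F [-1.277 -0.932 -0.357] tq [ 0.095 -0.008  0.01 ] g 0.598 q [-0.837 -0.045  0.416  1.892  0.019  1.291  1.081]
tool y ang deg 86.40060978253295 tool z [-0.  0. -1.]
delta in tool mm [ -3.646 -10.768 148.88 ]
```

```bash
python3 -m creep '[[-0.004,-0.011,0.01,0],[0,0,0.02,0],[0,0,0.02,0],[0,0,0.02,0],[0,0,0.02,0],[0,0,0.01,0],[0,0,0,0]]'; python3 d.py 454 138 44
python3 - <<'E'
from h import *
c=Cam("top"); c.crop(165,140,120,120,5,"pics/t3.png")
c=Cam("scene"); c.crop(290,190,110,100,5,"pics/s3.png")
E
```

```text
time: 3.1
tcp_pos: [453.7, 137.2, 107.4]
tool_rot: [0.031, 1.0, -0.001, -0.001]
ft_force: [-0.5, -0.4, 0.4]
grip_width: 0.6
t 3.1 tcp [453.71  137.165 107.405] F [-0.493 -0.364  0.436] tq [ 0.022  0.004 -0.006] g 0.6 q [-0.814  0.052  0.442  2.024 -0.025  1.074  1.149]
tool y ang deg 86.48379666325557 tool z [-0.002 -0.002 -1.   ]
delta in tool mm [-0.377  0.962 63.403]
```

View pics/t3.png

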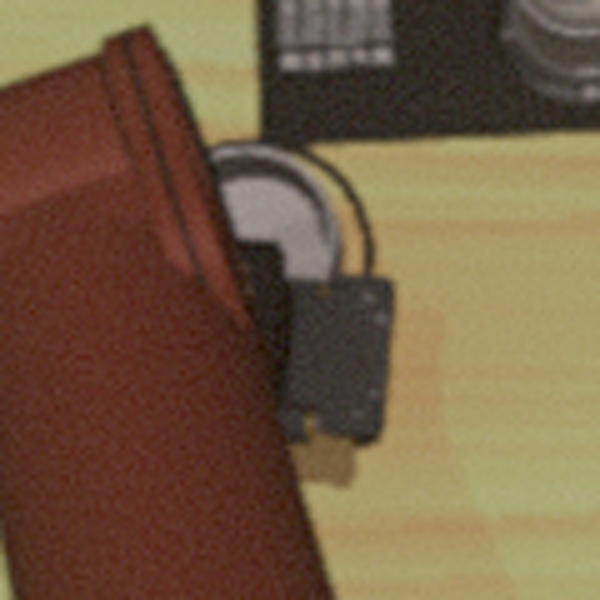

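View pics/s3.png

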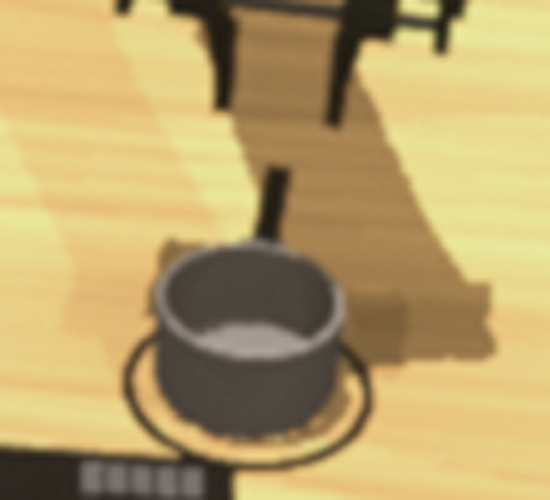

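The scene crop shows the open fingers at (225,100) and (335,120), on either side of the handle at (272,200). I'll descend and grip lightly.

```bash
python3 -m creep '[[0,0.001,0.01,0],[0,0,0.02,0],[0,0,0.02,0],[0,0,0.01,0],[0,0,0.004,0],[0,0,0,0],[0,0,0,0]]'; python3 d.py 454 138 44
python3 -m creep '[[0,0,0,0],[0,0,0,0],[0,0,0,0],[0,0,0,0],[0,0,0,0],[0,0,0,0],[0,0,0,0],[0,0,0,0]]' 0 10; python3 d.py 454 138 44
```

```text
time: 3.9
tcp_pos: [455.2, 139.5, 45.6]
tool_rot: [0.03, 1.0, 0.0, 0.0]
ft_force: [0.5, -0.5, -0.6]
grip_width: 0.6
t 3.9 tcp [455.199 139.495  45.557] F [ 0.505 -0.496 -0.599] tq [ 0.006 -0.042  0.006] g 0.6 q [-0.801  0.141  0.441  2.082 -0.075  0.932  1.192]
tool y ang deg 86.54857166816264 tool z [ 0.001  0.    -1.   ]
delta in tool mm [ 1.108 -1.566  1.555]
time: 4.7
tcp_pos: [454.7, 139.3, 44.9]
tool_rot: [0.03, 1.0, -0.0, -0.0]
ft_force: [-0.4, 0.2, 0.1]
grip_width: 0.021
t 4.7 tcp [454.661 139.265  44.859] F [-0.351  0.18   0.124] tq [ 0.037  0.047 -0.065] g 0.021 q [-0.801  0.142  0.441  2.083 -0.075  0.931  1.192]
tool y ang deg 86.55053475631159 tool z [-0. -0. -1.]
delta in tool mm [ 0.583 -1.303  0.859]
```

The opening of 0.021 is less than the handle's 0.16, so the grip missed. I'll look.

```bash
python3 - <<'E'
from h import *
c=Cam("scene"); c.crop(290,180,110,110,5,"pics/s4.png")
c=Cam("top"); c.crop(165,140,120,120,5,"pics/t4.png")
E
python3 d.py
```

```text
t 4.8 tcp [454.634 139.239  44.825] F [1.076 0.218 0.495] tq [-0.034  0.015 -0.002] g 0.008 q [-0.801  0.142  0.441  2.083 -0.075  0.931  1.192]
tool y ang deg 86.54932590667906 tool z [-0. -0. -1.]
```

View pics/s4.png

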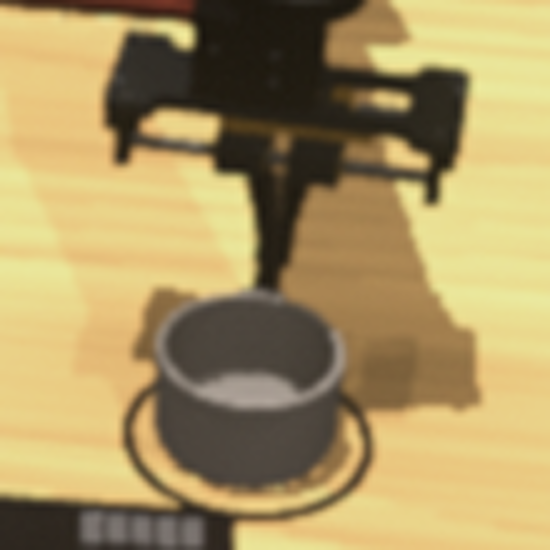

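View pics/t4.png

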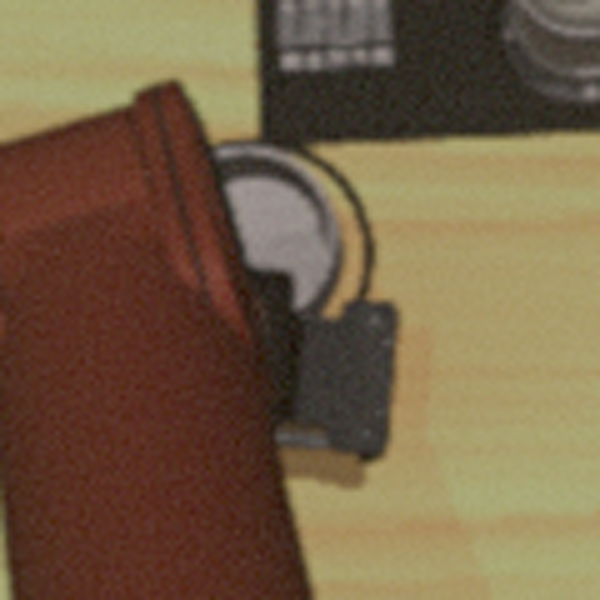

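```bash
python3 - <<'E'
from ov import *
c=Cam("scene"); p=np.array([454.6,139.2,0]); pc=np.array([544,134])
th=-0.06
d=-np.array([np.cos(th),np.sin(th)]); e=np.array([-d[1],d[0]])
H=[ [*(pc+d*47+e*7),52],[*(pc+d*137+e*7),52],[*(pc+d*137-e*7),52],[*(pc+d*47-e*7),52]]
L=[([p+[0,0,28],p+[0,0,97]],(0,0,255)),([p+[-9.5,0,28],p+[9.5,0,28]],(0,0,255)),([p+[0,-95,97],p+[0,95,97]],(255,0,0)),(H,(0,255,0))]
overlay(c,[((*pc,60),50,(0,255,0))],L,(290,180,110,110),6,"pics/s5.png")
c=Cam("top")
overlay(c,[((*pc,60),50,(0,255,0))],L,(165,140,120,120),5,"pics/t5.png")
E
```

```text
(no output)
```

View pics/s5.png

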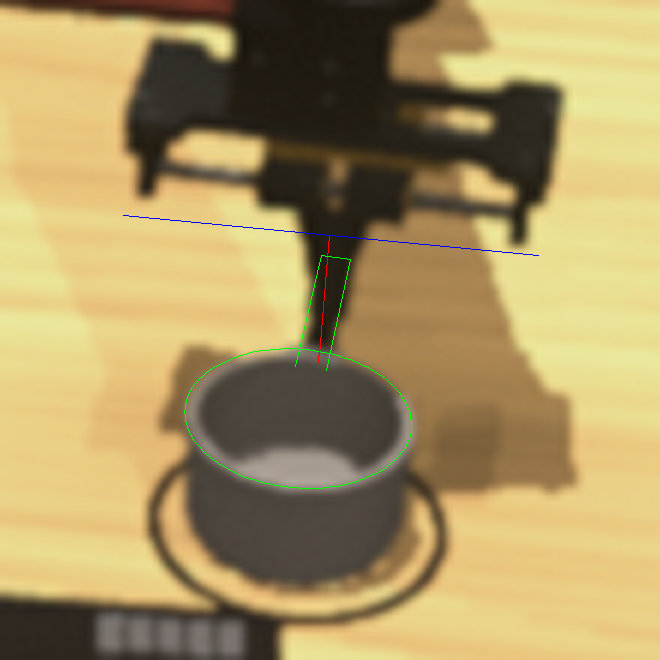

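View pics/t5.png

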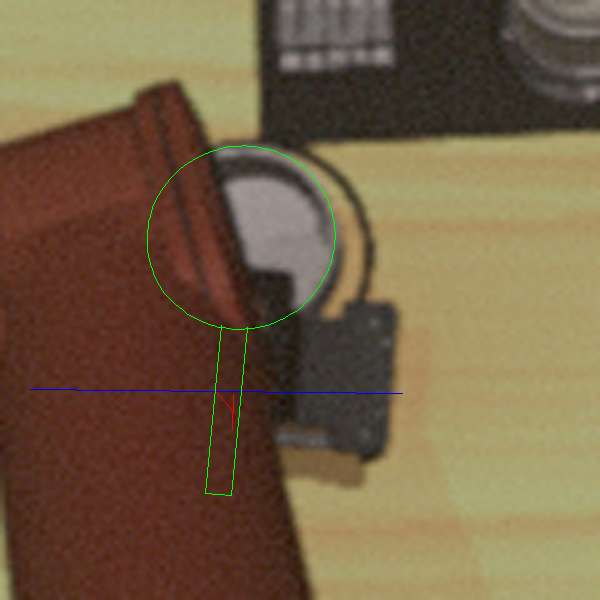

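```bash
python3 - <<'E'
from h import *
c=Cam("scene")
for z in (60,75,90.4,105,120,135):
  print(z,[c.proj([453.7,137.2+s*29,z]).round(1).tolist() for s in(-1,1)])
t=Cam("top")
E
```

```text
60 [[332.4, 228.4], [353.2, 230.4]]
75 [[332.8, 224.0], [353.6, 226.0]]
90.4 [[333.1, 219.5], [354.1, 221.5]]
105 [[333.4, 215.1], [354.5, 217.1]]
120 [[333.7, 210.6], [354.9, 212.6]]
135 [[334.0, 206.0], [355.4, 208.0]]
```

```bash
python3 -m creep '[[0,0,0,0],[0,0,0,0],[0,0,0,0],[0,0,0,0],[0,0,0,0],[0,0,0,0]]' 0.6 10; python3 - <<'E'
from h import *
c=Cam("scene"); c.crop(290,180,110,110,6,"pics/s6.png")
E
python3 d.py
```

```text
time: 5.6
tcp_pos: [454.7, 139.3, 44.9]
tool_rot: [0.03, 1.0, -0.0, -0.0]
ft_force: [-0.5, -0.2, -0.1]
grip_width: 0.469
t 5.65 tcp [454.67  139.248  44.859] F [ 0.844 -0.773 -0.463] tq [-0.003 -0.     0.014] g 0.513 q [-0.801  0.142  0.441  2.083 -0.075  0.931  1.192]
tool y ang deg 86.54706948018881 tool z [-0. -0. -1.]
```

View pics/s6.png

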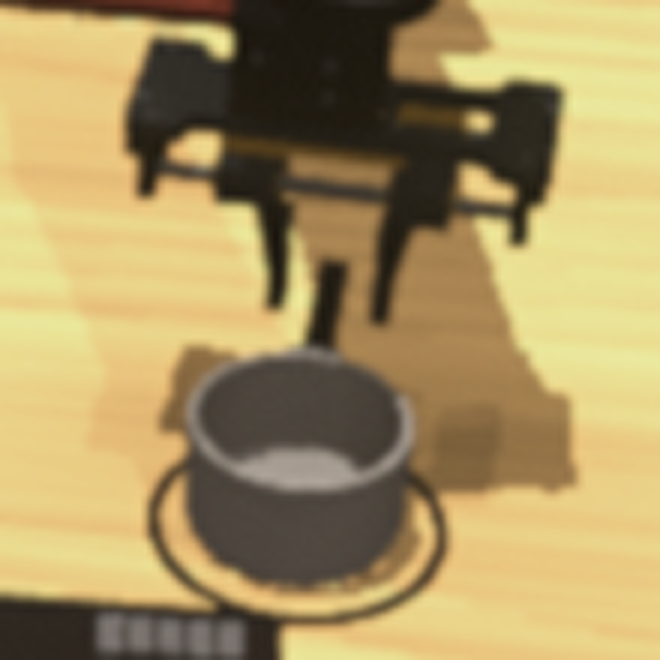

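The tips are at (277,305) and (380,322) in the crop, on either side of the handle bar but level with its top. That puts the tips at z≈50, about 22 mm higher than the stated tool frame implies. I'll check this with the top view and come down in part.

```bash
python3 - <<'E'
from h import *
t=Cam("top"); 
for z in(97,120,140):
  print(z,[((t.proj([454.7+a,139.2-95,z])-[165,140])*5).round(0).tolist() for a in(-37.5,37.5)])
E
python3 -m creep '[[0,0,0.006,0],[0,0,0.006,0],[0,0,0.004,0],[0,0,0,0],[0,0,0,0]]'; python3 - <<'E'
from h import *
c=Cam("scene"); c.crop(290,180,110,110,6,"pics/s7.png")
E
python3 d.py
```

```text
97 [[399.0, 464.0], [402.0, 318.0]]
120 [[396.0, 457.0], [399.0, 310.0]]
140 [[394.0, 452.0], [397.0, 302.0]]
time: 6.2
tcp_pos: [454.5, 139.2, 28.7]
tool_rot: [0.03, 1.0, -0.0, -0.0]
ft_force: [-0.7, 1.2, 0.1]
grip_width: 0.601
t 6.25 tcp [454.683 139.269  28.843] F [ 0.202 -0.4    0.451] tq [ 0.072 -0.016 -0.017] g 0.6 q [-0.795  0.168  0.439  2.096 -0.091  0.895  1.205]
tool y ang deg 86.5501208174791 tool z [-0. -0. -1.]
```

View pics/s7.png

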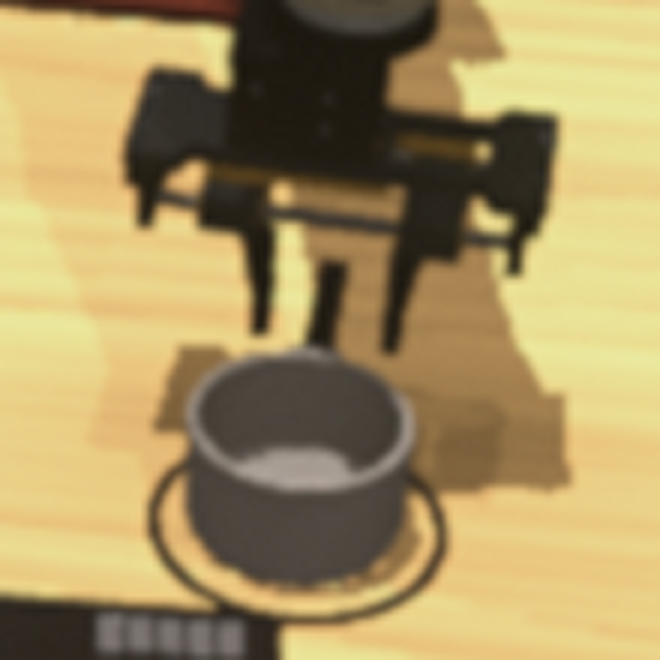

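The top view confirms x,y are right, so the offset is only along the tool axis: the tip is at about reported z + 6. I'll go down 7 mm and pinch.

```bash
python3 -m creep '[[0,0,0.004,0],[0,0,0.003,0],[0,0,0,0]]'; python3 -m creep '[[0,0,0,0],[0,0,0,0],[0,0,0,0],[0,0,0,0],[0,0,0,0],[0,0,0,0],[0,0,0,0],[0,0,0,0]]' 0 12; python3 d.py; python3 - <<'E'
from h import *
c=Cam("scene"); c.crop(290,180,110,110,6,"pics/s8.png")
E
```

```text
time: 6.55
tcp_pos: [454.4, 139.1, 21.4]
tool_rot: [0.03, 1.0, -0.0, -0.0]
ft_force: [-0.1, 0.5, 0.4]
grip_width: 0.6
time: 7.35
tcp_pos: [454.6, 139.1, 21.9]
tool_rot: [0.03, 1.0, -0.0, -0.0]
ft_force: [-0.7, -2.0, 1.8]
grip_width: 0.16
t 7.35 tcp [454.602 139.116  21.876] F [-0.746 -2.027  1.831] tq [-0.226  0.237 -0.031] g 0.16 q [-0.793  0.18   0.438  2.101 -0.098  0.88   1.212]
tool y ang deg 86.53325943733668 tool z [-0. -0. -1.]
```

View pics/s8.png

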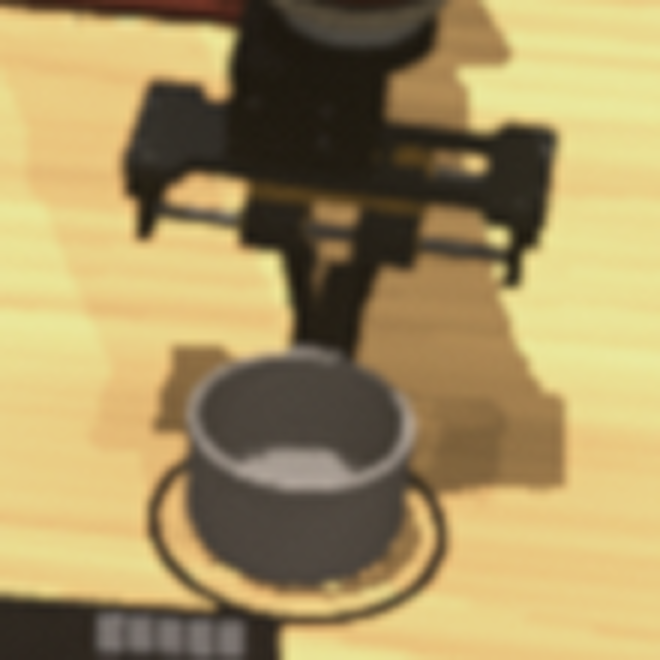

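The handle is gripped (width 0.16 = 14 mm, pot unmoved). Now I'll slide it: about −311 mm along tool y and +3 along tool x.

```bash
python3 -m creep '[[0,-0.004,0,0],[0,-0.008,0,0],[0,-0.012,0,0],[0,-0.015,0,0],[0,-0.015,0,0],[0,-0.015,0,0],[0,-0.015,0,0],[0.001,-0.012,0,0],[0,-0.008,0,0],[0,-0.004,0,0],[0,-0.002,0,0],[0,0,0,0]]'; python3 d.py 433 -171 22;  python3 - <<'E'
from h import *
c=Cam("scene"); c.crop(240,180,150,110,5,"pics/s9.png")
E
```

```text
time: 8.6
tcp_pos: [447.1, 29.6, 21.9]
tool_rot: [0.03, 1.0, -0.0, -0.0]
ft_force: [-0.2, 2.8, -0.1]
grip_width: 0.174
t 8.6 tcp [447.051  29.601  21.88 ] F [-0.242  2.761 -0.137] tq [0.595 0.012 0.266] g 0.174 q [-0.657  0.124  0.522  2.165 -0.081  0.87   1.426]
tool y ang deg 86.56288988461294 tool z [-0. -0. -1.]
delta in tool mm [   1.999 -201.082   -0.108]
```

View pics/s9.png

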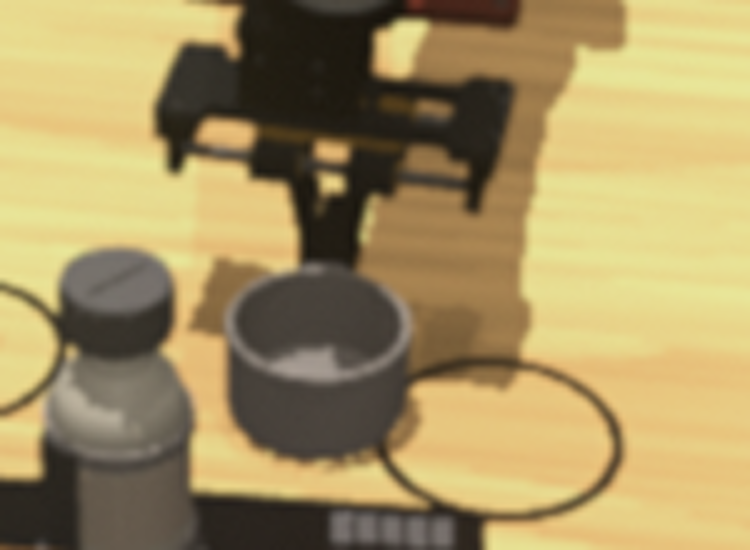

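```bash
python3 -m creep '[[0,0,0,0],[0,-0.004,0,0],[0,-0.008,0,0],[0,-0.012,0,0],[0,-0.015,0,0],[0,-0.015,0,0],[0,-0.015,0,0],[0,-0.015,0,0],[0,-0.015,0,0],[0,-0.015,0,0],[0,-0.012,0,0],[0,-0.008,0,0]]' 0 25; python3 d.py 433 -171 22; python3 -m creep '[[0.001,-0.008,0,0],[0.001,-0.012,0,0],[0,-0.015,0,0],[0,-0.012,0,0],[0,-0.008,0,0],[0,-0.005,0,0],[0,-0.003,0,0],[0,-0.002,0,0],[0,-0.001,0,0],[0,0,0,0]]'; python3 d.py 433 -171 22
python3 - <<'E'
from h import *
c=Cam("scene"); c.crop(180,180,150,110,5,"pics/s10.png")
c=Cam("top"); c.crop(265,130,120,120,5,"pics/t10.png")
E
```

```text
time: 9.85
tcp_pos: [438.5, -105.3, 21.9]
tool_rot: [0.031, 1.0, 0.0, -0.0]
ft_force: [-0.3, 4.8, 1.4]
grip_width: 0.166
t 9.85 tcp [ 438.535 -105.324   21.861] F [-0.34   4.798  1.441] tq [ 1.072 -0.038  0.33 ] g 0.166 q [-0.46   0.138  0.64   2.163 -0.107  0.871  1.754]
tool y ang deg 86.49423200550935 tool z [-0.  0. -1.]
delta in tool mm [  1.509 -65.892  -0.141]
time: 10.85
tcp_pos: [433.1, -169.7, 21.9]
tool_rot: [0.03, 1.0, 0.0, -0.0]
ft_force: [0.1, 3.8, 1.5]
grip_width: 0.168
t 10.85 tcp [ 433.09  -169.7     21.852] F [0.063 3.771 1.489] tq [ 0.968 -0.14   0.337] g 0.168 q [-0.353  0.176  0.686  2.133 -0.145  0.877  1.93 ]
tool y ang deg 86.57870112020166 tool z [-0.  0. -1.]
delta in tool mm [ 0.012 -1.303 -0.148]
```

View pics/s10.png

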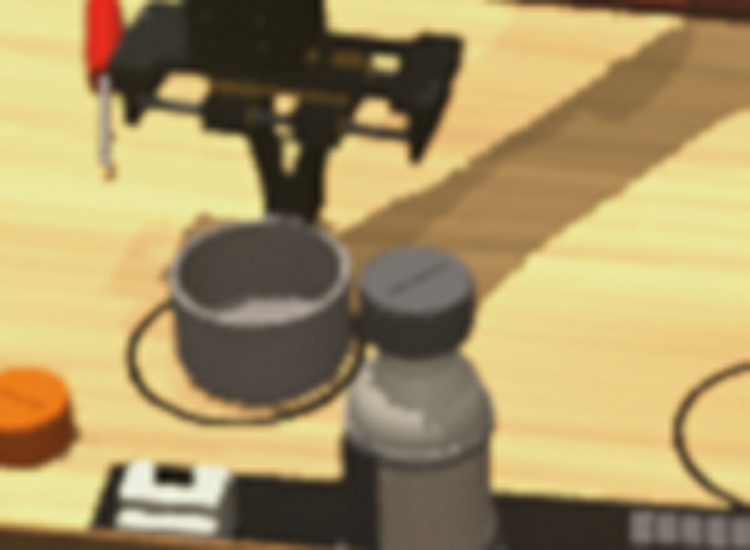

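View pics/t10.png

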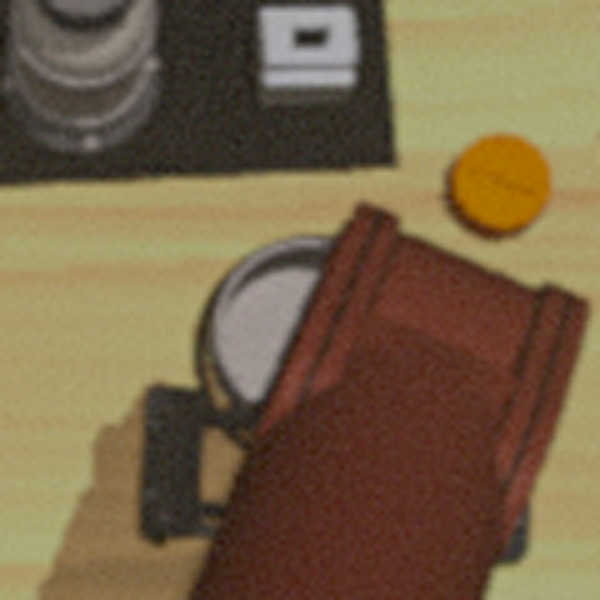

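```bash
cat > fit2.py <<'E'
from ov import *
import sys
x,y=map(float,sys.argv[1:3]); k=sys.argv[3]
for n,dy,rb in(("top",-1.4,(522.2,-178.6,0)),("scene",1.4,(521.6,-175.4,0))):
    c=Cam(n); pc=(x,y+dy)
    overlay(c,[((*pc,60),50,(0,255,0)),((*pc,0),50,(0,255,255)),(rb,62,(255,0,255))],[],(265,150,120,110) if n=="top" else(190,190,110,100),6,f"pics/p{k}_{n}.png")
E
python3 - <<'E'
from h import *
c=Cam("scene"); print(c.at(231.9,234,60))
E
python3 fit2.py 521 -168.5 a
```

```text
[ 527.00195118 -162.65912246   60.        ]
```

View pics/pa_scene.png

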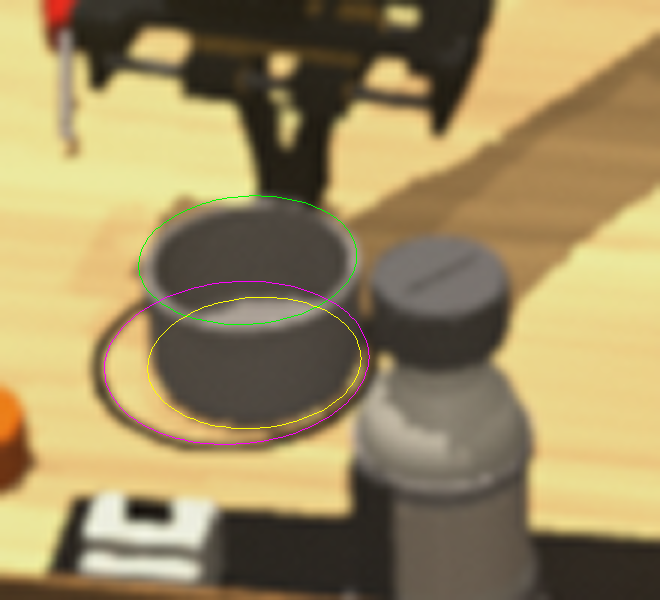

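View pics/pa_top.png

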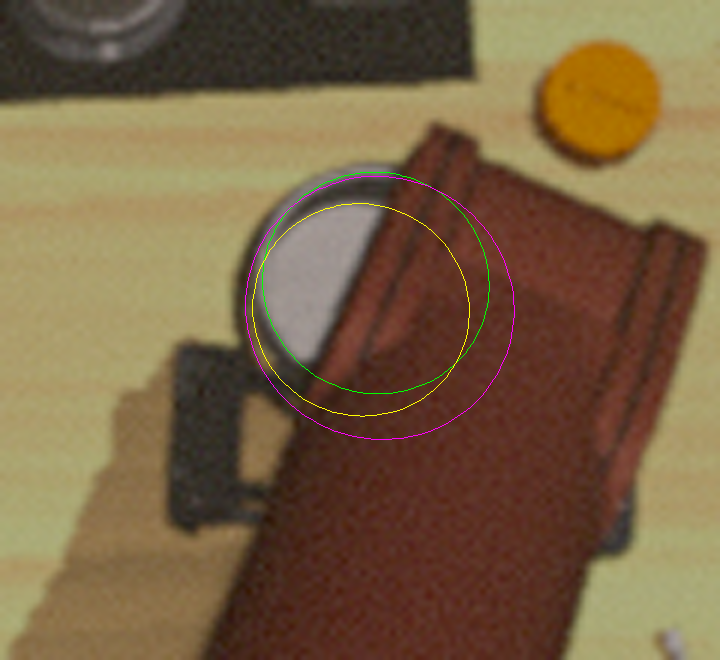

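The pot trailed and yawed a few degrees, so it stands at about (524,−164), roughly 13 mm short in −y. I'll correct with a small extra shift and a clockwise turn.

```bash
python3 -m creep '[[0.001,-0.002,0,1],[0.001,-0.002,0,2],[0,-0.002,0,2],[0,-0.001,0,1],[0,0,0,0],[0,0,0,0]]'; python3 d.py; python3 fit2.py 522 -177 b
```

```text
time: 11.7
tcp_pos: [430.3, -177.0, 21.9]
tool_rot: [0.082, 0.997, -0.0, -0.0]
ft_force: [0.8, 2.7, 1.9]
grip_width: 0.164
t 11.7 tcp [ 430.299 -177.038   21.858] F [0.83  2.724 1.876] tq [ 0.597 -0.183  0.309] g 0.164 q [-0.354  0.178  0.706  2.134 -0.15   0.877  1.846]
tool y ang deg 80.5516139441118 tool z [-0. -0. -1.]
```

View pics/pb_scene.png

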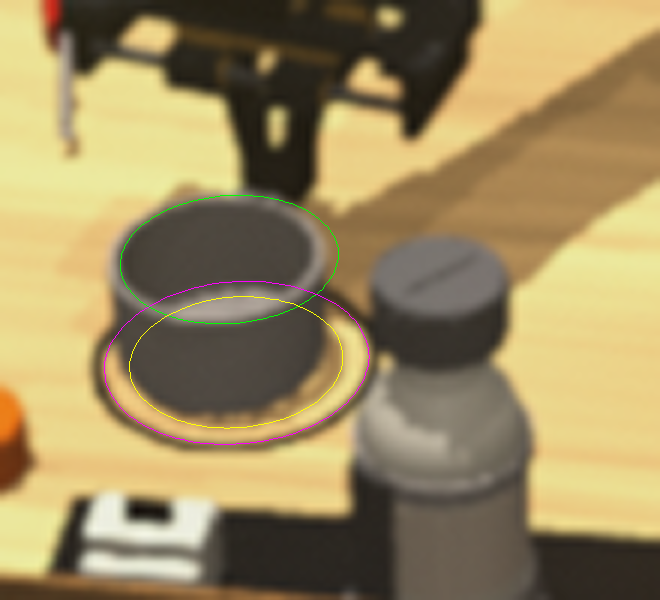

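View pics/pb_top.png

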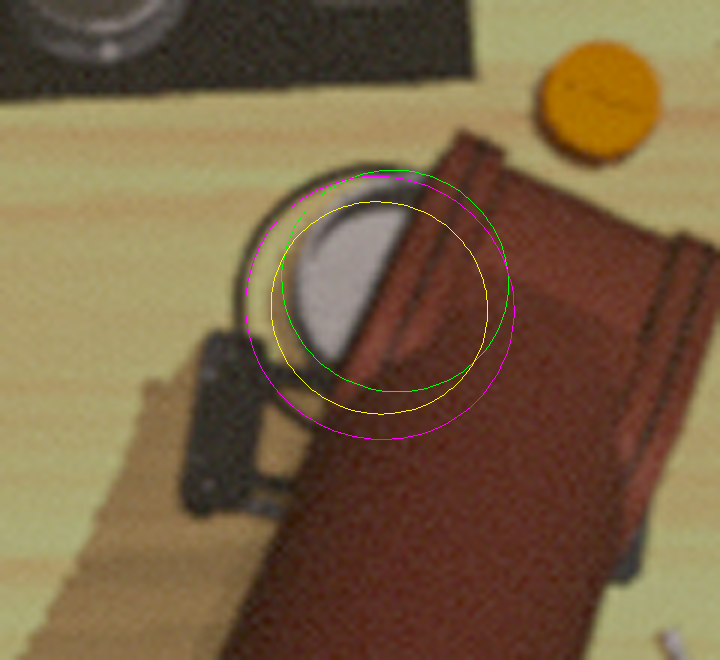

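```bash
python3 -m creep '[[0,0.001,0,0],[0,0.002,0,0],[0,0.002,0,0],[0,0.001,0,0],[0,0,0,0],[0,0,0,0]]'; python3 d.py; python3 fit2.py 522 -177 c
```

```text
time: 12.4
tcp_pos: [431.0, -171.3, 21.8]
tool_rot: [0.083, 0.997, -0.0, -0.0]
ft_force: [-1.9, -2.3, 4.0]
grip_width: 0.157
t 12.4 tcp [ 430.96  -171.304   21.848] F [-1.856 -2.287  4.03 ] tq [-0.725  0.8   -0.107] g 0.157 q [-0.364  0.175  0.703  2.137 -0.146  0.877  1.83 ]
tool y ang deg 80.51874927888218 tool z [-0.001 -0.    -1.   ]
```

View pics/pc_scene.png

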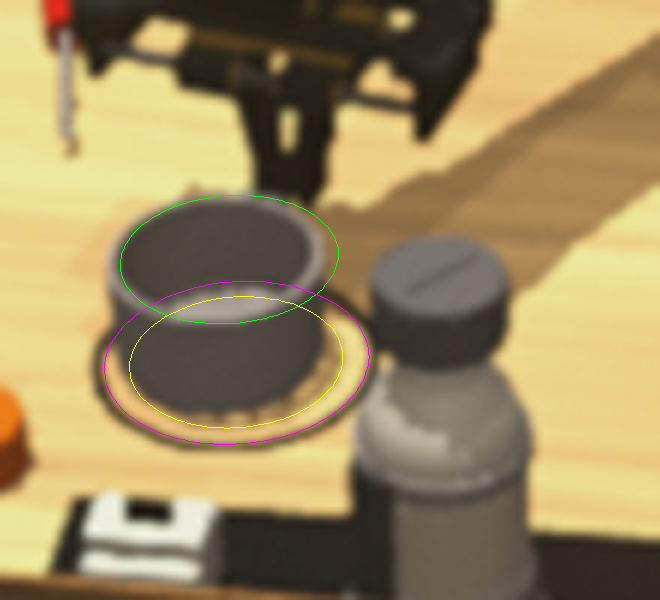

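View pics/pc_top.png

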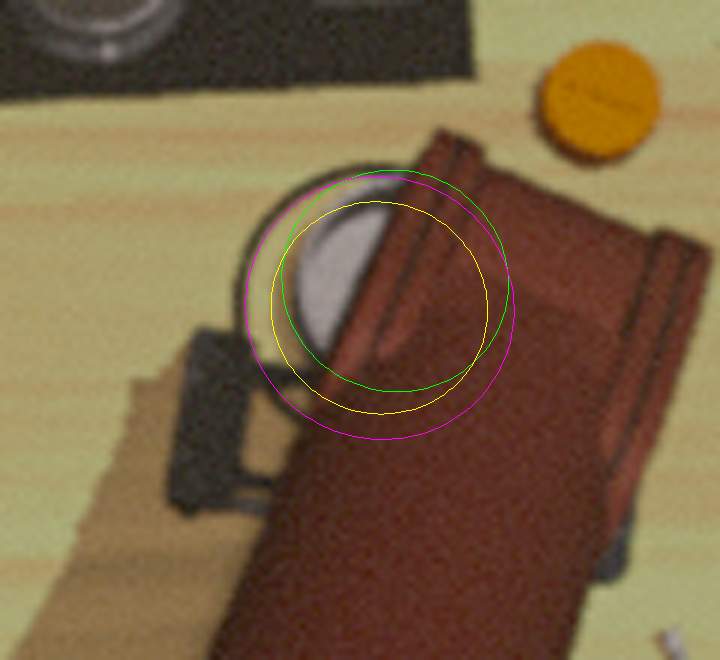

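The pot stayed put; the nudge only turned the handle inside the grip. It is about 5–6 mm off centre with 12 mm allowed. I'll release, rise and measure it unobstructed.

```bash
python3 -m creep '[[0,0,0,0],[0,0,0,0],[0,0,0,0],[0,0,0,0],[0,0,0,0]]' 0.5; python3 d.py; python3 -m creep '[[0,0,-0.005,0],[0,0,-0.01,0],[0,0,-0.02,0],[0,0,-0.03,0],[0,0,-0.03,0],[0,0,-0.03,0],[0,0,-0.03,0],[0,0,-0.03,0],[0.01,0.03,-0.02,0],[0.01,0.03,0,0],[0,0.03,0,0],[0,0.02,0,0]]'; python3 d.py;  python3 fit2.py 519 -181 d
```

```text
time: 13.0
tcp_pos: [431.5, -170.8, 21.9]
tool_rot: [0.082, 0.997, 0.0, 0.0]
ft_force: [0.6, -0.4, -0.3]
grip_width: 0.475
t 13.0 tcp [ 431.46  -170.751   21.861] F [ 0.647 -0.433 -0.289] tq [-0.032 -0.019  0.007] g 0.475 q [-0.364  0.175  0.702  2.136 -0.147  0.876  1.83 ]
tool y ang deg 80.56391917260513 tool z [ 0.  0. -1.]
time: 14.2
tcp_pos: [429.7, -57.3, 228.0]
tool_rot: [0.082, 0.997, 0.0, 0.001]
ft_force: [-0.0, -1.8, 0.2]
grip_width: 0.496
t 14.2 tcp [429.703 -57.345 228.034] F [-0.022 -1.823  0.15 ] tq [-0.043  0.026  0.026] g 0.496 q [-0.529 -0.175  0.501  1.949  0.086  1.346  1.353]
tool y ang deg 80.61221703936675 tool z [ 0.002  0.001 -1.   ]
```

View pics/pd_scene.png

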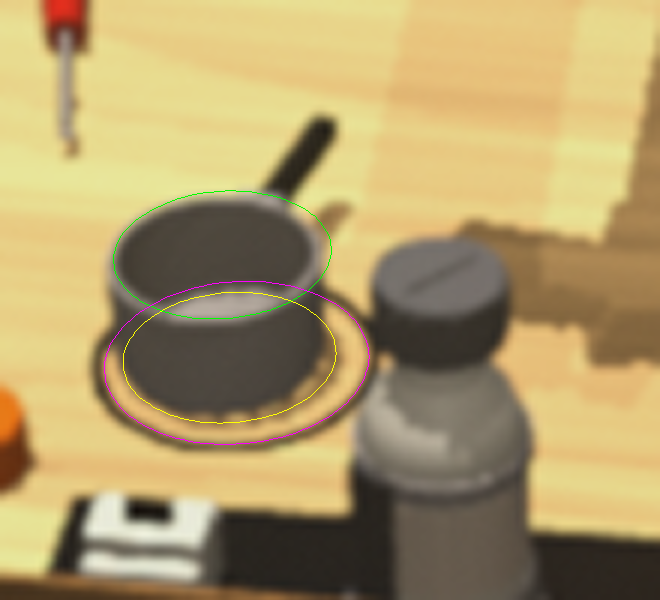

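View pics/pd_top.png

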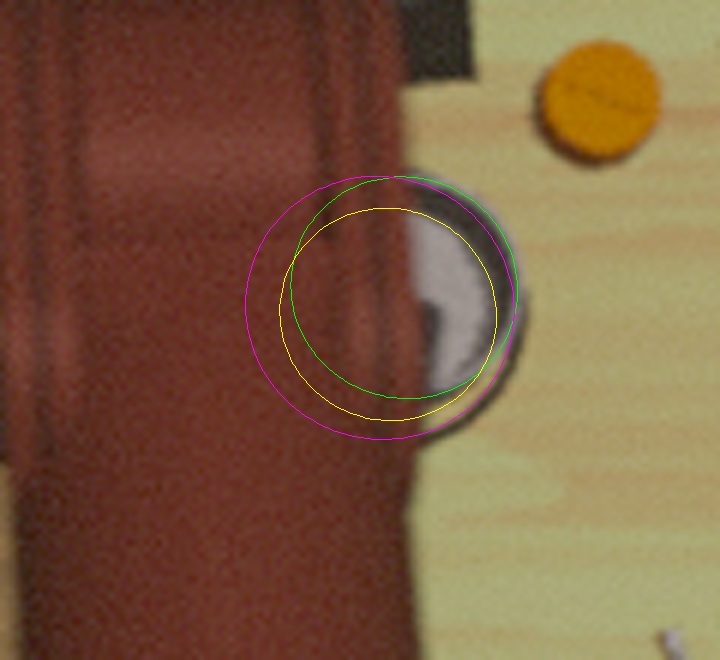

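The scene view shows the pot rim at (107–322,192–318), with its base clear of the tape all round. The offset is about (−1,−5) mm of the 12 mm allowed, so the pot is in. Next is the cap: turn the wrist back for room, then move over the bottle.

```bash
python3 -m creep '[[-0.01,0,0,4],[-0.01,0.005,0,8],[-0.01,0.005,0,8],[-0.01,0,0,8],[-0.01,0,0,8],[0,0,0,8],[0,0,0,8],[0,0,0,8],[0,0,0,6],[0,0,0,4],[0,0,0,0]]' 1; python3 d.py 683 -44.5 228
```

```text
time: 15.4
tcp_pos: [478.1, -69.4, 227.5]
tool_rot: [0.64, 0.768, 0.0, 0.0]
ft_force: [0.0, -0.2, 0.3]
grip_width: 1.0
t 15.4 tcp [478.097 -69.398 227.501] F [ 0.043 -0.156  0.288] tq [-0.107  0.005  0.054] g 1.0 q [-0.46  -0.044  0.501  1.851  0.022  1.329  0.218]
tool y ang deg 10.408271660283663 tool z [ 0.001 -0.    -1.   ]
delta in tool mm [-12.53  206.03   -0.388]
```

```bash
python3 -m creep '[[0,0.01,0,0],[0,0.02,0,0],[-0.002,0.025,0,0],[-0.002,0.03,0,0],[-0.002,0.03,0,0],[-0.002,0.03,0,0],[-0.002,0.025,0,0],[-0.002,0.02,0,0],[0,0.01,0,0],[0,0.006,0,0],[0,0,0,0],[0,0,0,0]]'; python3 d.py 683 -44.5 228
python3 - <<'E'
from h import *
c=Cam("scene"); c.crop(200,150,130,110,6,"pics/s11.png"); print(c.proj([683,-43,183]),c.proj([683,-43,234]))
c=Cam("top"); c.crop(205,70,130,100,6,"pics/t11.png")
E
```

```text
time: 16.6
tcp_pos: [682.5, -42.6, 227.1]
tool_rot: [0.639, 0.769, -0.0, 0.0]
ft_force: [-0.0, -0.5, -0.3]
grip_width: 1.003
t 16.6 tcp [682.498 -42.604 227.114] F [-0.048 -0.547 -0.25 ] tq [-0.045 -0.004  0.015] g 1.003 q [-0.37   0.426  0.521  1.365 -0.21   1.405  0.331]
tool y ang deg 10.550527582623763 tool z [ 0. -0. -1.]
delta in tool mm [-1.955  0.146 -0.886]
[262.76782882 235.81919079] [262.38315075 218.00247481]
```

View pics/s11.png

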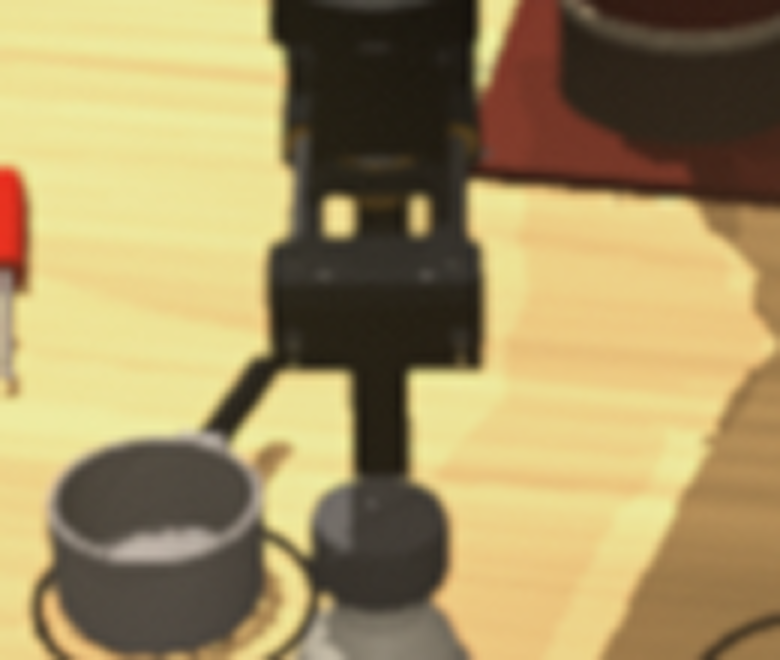

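View pics/t11.png

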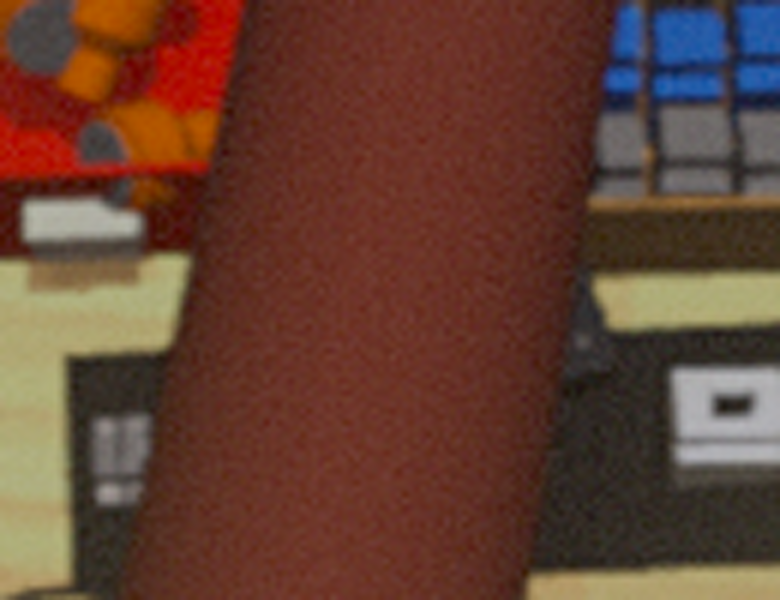

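```bash
python3 - <<'E'
from h import *
c=Cam("scene")
for r in(43.5,50,-43.5,-50):
  for z in(215,234): print(r,z,c.proj([682.5+r*.983,-42.6+r*.183+1.4,z]).round(1))
E
```

```text
43.5 215 [263.1 235.9]
43.5 234 [263. 229.]
50 215 [263.1 237.6]
50 234 [262.9 230.8]
-43.5 215 [263.5 214.1]
-43.5 234 [263.4 207.5]
-50 215 [263.6 212.6]
-50 234 [263.4 206. ]
```

The front finger's tip is seen at (263.3,230.8), which matches the predicted (262.9,230.8) with the offset model. Descending around the cap.

```bash
python3 -m creep '[[-0.001,0,0.01,0],[0,0,0.015,0],[0,0,0.015,0],[0,0,0.015,0],[0,0,0.012,0],[0,0,0.008,0],[0,0,0.005,0],[0,0,0.002,0],[0,0,0,0],[0,0,0,0]]'; python3 d.py 683 -44 145
python3 - <<'E'
from h import *
c=Cam("scene"); c.crop(210,180,110,100,6,"pics/s12.png")
E
```

```text
time: 17.75
tcp_pos: [683.5, -43.3, 145.5]
tool_rot: [0.639, 0.769, 0.0, 0.0]
ft_force: [0.1, 0.2, 0.4]
grip_width: 1.001
t 17.75 tcp [683.466 -43.317 145.457] F [0.072 0.174 0.445] tq [-0.071  0.041 -0.046] g 1.001 q [-0.363  0.472  0.504  1.472 -0.233  1.256  0.35 ]
tool y ang deg 10.551695098954267 tool z [ 0.001 -0.    -1.   ]
delta in tool mm [-0.586 -0.583  0.456]
```

View pics/s12.png

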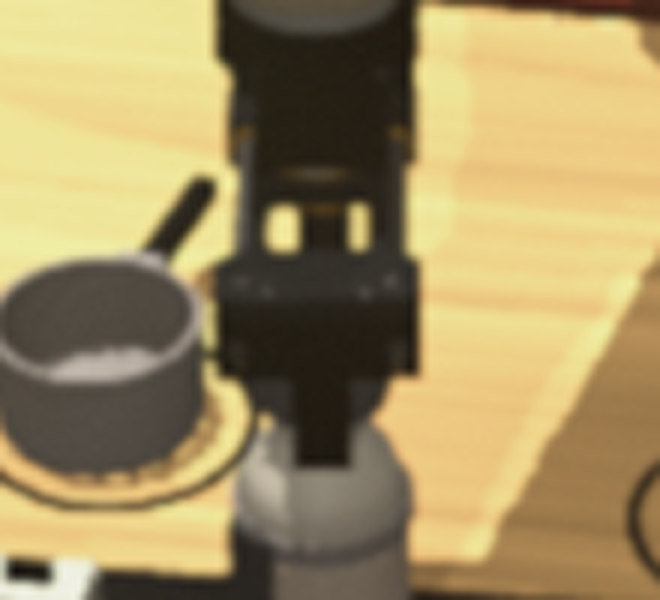

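```bash
python3 -m creep '[[0,0,0,0],[0,0,0,0],[0,0,0,0],[0,0,0,0],[0,0,0,0],[0,0,0,0],[0,0,0,0]]' 0 15; python3 d.py 683 -44 145;python3 -m creep '[[0,0,0,0],[0,0,0,0],[0,0,0,0]]' 0 50; python3 d.py 683 -44 145
python3 - <<'E'
from h import *
c=Cam("scene"); c.crop(210,180,110,100,6,"pics/s13.png")
E
```

```text
time: 18.5
tcp_pos: [681.4, -44.5, 144.6]
tool_rot: [0.64, 0.769, -0.001, -0.001]
ft_force: [-6.8, -1.7, 3.5]
grip_width: 0.621
t 18.5 tcp [681.44  -44.517 144.567] F [-6.796 -1.657  3.525] tq [-0.594  1.676  0.037] g 0.621 q [-0.363  0.472  0.505  1.474 -0.232  1.259  0.35 ]
tool y ang deg 10.483202984357021 tool z [-0.003 -0.001 -1.   ]
delta in tool mm [ 0.225  1.626 -0.439]
time: 18.8
tcp_pos: [681.5, -44.5, 144.6]
tool_rot: [0.64, 0.769, -0.001, -0.001]
ft_force: [-5.7, -2.9, 3.2]
grip_width: 0.614
t 18.8 tcp [681.464 -44.533 144.571] F [-5.706 -2.895  3.22 ] tq [-0.674  1.634  0.022] g 0.614 q [-0.363  0.473  0.505  1.474 -0.232  1.259  0.35 ]
tool y ang deg 10.483589913113759 tool z [-0.003 -0.001 -1.   ]
delta in tool mm [ 0.244  1.606 -0.434]
```

View pics/s13.png

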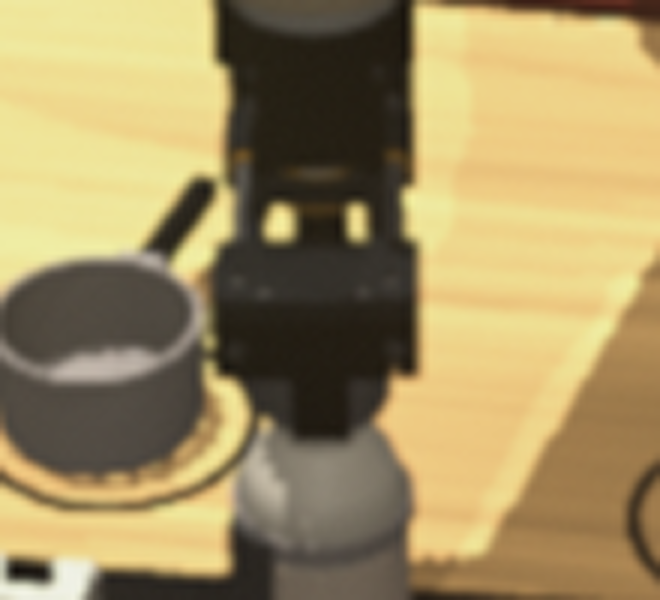

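The cap is gripped at 0.62 = 54 mm, with the tool pulled 2 mm in −x. I'll shift the command by that amount to null the side force.

```bash
python3 -m creep '[[-0.001,-0.002,0,0],[0,0,0,0],[0,0,0,0]]' 0 50; python3 d.py; python3 d.py
```

```text
time: 19.15
tcp_pos: [681.3, -44.7, 144.8]
tool_rot: [0.639, 0.769, -0.0, -0.0]
ft_force: [-1.7, -1.2, -0.2]
grip_width: 0.611
t 19.15 tcp [681.256 -44.658 144.804] F [-1.719 -1.195 -0.161] tq [-0.167  0.276 -0.001] g 0.611 q [-0.363  0.469  0.504  1.477 -0.232  1.255  0.352]
tool y ang deg 10.550710856808713 tool z [-0. -0. -1.]
t 19.15 tcp [681.256 -44.658 144.804] F [-1.719 -1.195 -0.161] tq [-0.167  0.276 -0.001] g 0.611 q [-0.363  0.469  0.504  1.477 -0.232  1.255  0.352]
tool y ang deg 10.550710856808713 tool z [-0. -0. -1.]
```

```bash
python3 -m creep '[[0,0,0.002,0],[0,0,0.002,0],[0,0,0.002,0],[0,0,0.002,0],[0,0,0,0],[0,0,0,0]]'; python3 d.py
```

```text
time: 19.75
tcp_pos: [681.4, -44.7, 137.4]
tool_rot: [0.639, 0.769, 0.0, 0.0]
ft_force: [-4.2, 0.1, 6.5]
grip_width: 0.612
t 19.75 tcp [681.36  -44.664 137.365] F [-4.17   0.122  6.527] tq [-0.11   0.943 -0.02 ] g 0.612 q [-0.362  0.475  0.503  1.486 -0.235  1.241  0.354]
tool y ang deg 10.550361175196617 tool z [ 0.  0. -1.]
```

Pressed 7.4 mm with 6.5 N. A touch more, then twist anticlockwise (negative tool-z turn) by about 78°.

```bash
python3 -m creep '[[0,0,0.0004,0],[0,0,0,0],[0,0,0,-2],[0,0,0,-4],[0,0,0,-5],[0,0,0,-5],[0,0,0,-5],[0,0,0,-5],[0,0,0,-5],[0,0,0,-4],[0,0,0,-2],[0,0,0,0]]'; python3 d.py
python3 - <<'E'
from h import *
c=Cam("scene"); c.crop(210,180,110,100,6,"pics/s14.png")
E
```

```text
time: 20.95
tcp_pos: [681.0, -43.2, 136.9]
tool_rot: [0.361, 0.933, 0.001, -0.001]
ft_force: [-6.6, 3.3, 8.1]
grip_width: 0.612
t 20.95 tcp [680.968 -43.203 136.934] F [-6.623  3.257  8.126] tq [0.574 1.451 0.009] g 0.612 q [-0.275  0.458  0.377  1.481 -0.175  1.236  0.957]
tool y ang deg 47.68210197026079 tool z [-0.001  0.002 -1.   ]
```

View pics/s14.png

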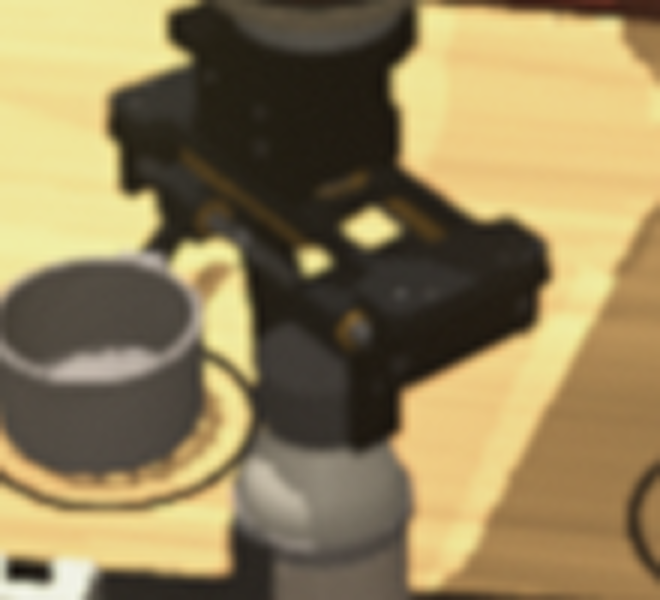

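```bash
python3 -m creep '[[0.0015,0,0,0],[0,0,0,-2],[0,0,0,-4],[0,0,0,-5],[0,0,0,-5],[0,0,0,-5],[0,0,0,-5],[0,0,0,-5],[0,0,0,-4],[0,0,0,-2],[0,0,0,0],[0,0,0,0]]'; python3 d.py
python3 - <<'E'
from h import *
c=Cam("scene"); c.crop(210,180,110,100,6,"pics/s15.png")
E
```

```text
time: 22.2
tcp_pos: [679.9, -43.9, 137.0]
tool_rot: [0.048, 0.999, -0.0, -0.0]
ft_force: [-6.3, -0.5, 8.1]
grip_width: 0.617
t 22.2 tcp [679.858 -43.943 136.99 ] F [-6.281 -0.537  8.118] tq [-0.213  1.375  0.003] g 0.617 q [-0.192  0.445  0.26   1.48  -0.117  1.233  1.559]
tool y ang deg 84.5335397084264 tool z [-0. -0. -1.]
```

View pics/s15.png

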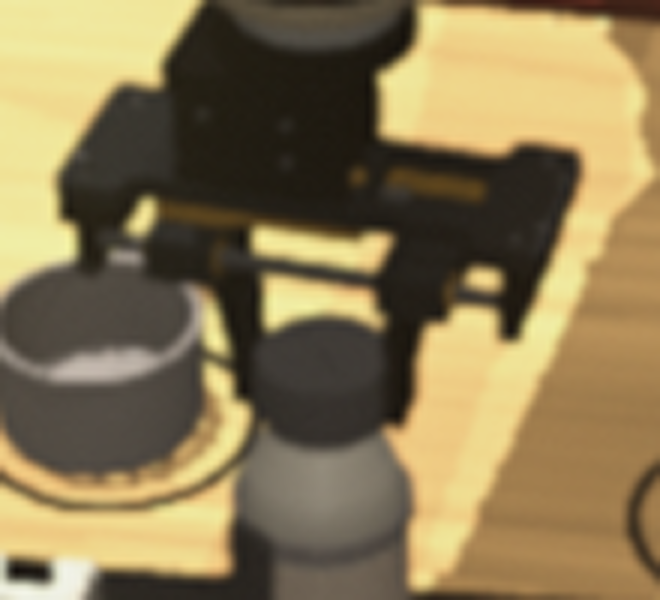

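```bash
python3 - <<'E'
from h import *
c=Cam("scene"); a=c.f[228:262,246:282]; b=np.load("pics/scene0.npy")[222:256,246:282]
o=[]
for x in(b,a):
    g=cv2.cvtColor(x,cv2.COLOR_RGB2GRAY).astype(float); g=np.clip((g-15)*(3.2 if x is a else 1.8),0,255).astype(np.uint8)
    o.append(cv2.resize(g,None,fx=10,fy=10,interpolation=cv2.INTER_CUBIC))
cv2.imwrite("pics/cap1.png",np.hstack(o))
E
```

```text
(no output)
```

View pics/cap1.png

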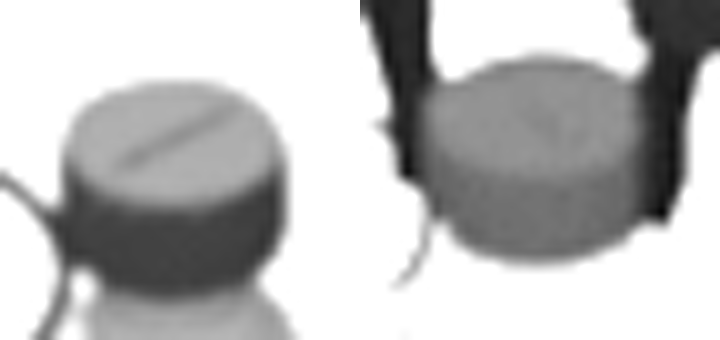

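The slot line on the cap now runs from upper left to lower right (right panel, ~(525,95)→(555,130)). That fits a 74° anticlockwise turn without slip. I'll turn a little more, ease the side force, and lift slowly.

```bash
python3 -m creep '[[0.0015,0,0,-2],[0,0,0,-2],[0,0,0,0],[0,0,0,0]]'; python3 d.py;  python3 -m creep '[[0,0,-0.002,0],[0,0,-0.003,0],[0,0,-0.004,0],[0,0,-0.004,0],[0,0,-0.002,0],[0,0,0,0],[0,0,0,0]]'; python3 d.py
```

```text
time: 22.7
tcp_pos: [679.6, -44.0, 137.5]
tool_rot: [0.013, 1.0, -0.0, 0.001]
ft_force: [-1.9, -1.3, 7.7]
grip_width: 0.615
t 22.7 tcp [679.58  -44.049 137.504] F [-1.892 -1.324  7.691] tq [-0.382  0.395 -0.047] g 0.615 q [-0.183  0.441  0.248  1.482 -0.111  1.23   1.624]
tool y ang deg 88.52870911206794 tool z [ 0.002 -0.001 -1.   ]
time: 23.4
tcp_pos: [678.6, -43.9, 151.4]
tool_rot: [0.013, 1.0, -0.0, -0.0]
ft_force: [0.5, -3.3, -0.5]
grip_width: 0.614
t 23.4 tcp [678.59  -43.865 151.355] F [ 0.464 -3.271 -0.461] tq [-0.878 -0.128 -0.04 ] g 0.614 q [-0.184  0.432  0.25   1.467 -0.108  1.257  1.622]
tool y ang deg 88.53157758964913 tool z [-0. -0. -1.]
```

It's free (6.6 mm above its seat, Fz −0.5 N, matching the cap's weight). I'll continue to +60 mm.

```bash
python3 -m creep '[[0,-0.001,-0.003,0],[0,0,-0.005,0],[0,0,-0.005,0],[0,0,-0.006,0],[0,0,-0.008,0],[0,0,-0.008,0],[0,0,-0.008,0],[0,0,-0.006,0],[0,0,-0.003,0],[0,0,-0.001,0],[0,0,0,0],[0,0,0,0]]'; python3 d.py 680.5 -44.3 204.8
python3 - <<'E'
from ov import *
c=Cam("scene")
overlay(c,[((680.5,-43,170),16,(0,255,0))],[],(210,160,110,110),6,"pics/s16.png")
c=Cam("top")
overlay(c,[((680.5,-45.5,170),16,(0,255,0))],[],(205,70,200,150),4,"pics/t16.png")
E
```

```text
time: 24.6
tcp_pos: [678.5, -44.4, 204.0]
tool_rot: [0.013, 1.0, -0.0, -0.0]
ft_force: [0.1, -1.1, -0.3]
grip_width: 0.618
t 24.6 tcp [678.505 -44.41  204.032] F [ 0.059 -1.086 -0.293] tq [ 0.052  0.016 -0.019] g 0.618 q [-0.186  0.402  0.257  1.398 -0.102  1.355  1.618]
tool y ang deg 88.55250587007403 tool z [-0.001 -0.    -1.   ]
delta in tool mm [-1.991  0.16  -0.77 ]
```

View pics/s16.png

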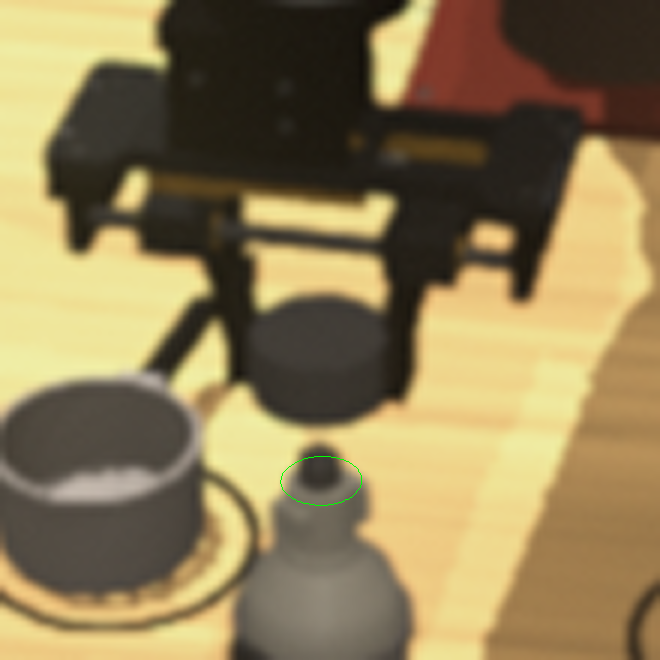

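View pics/t16.png

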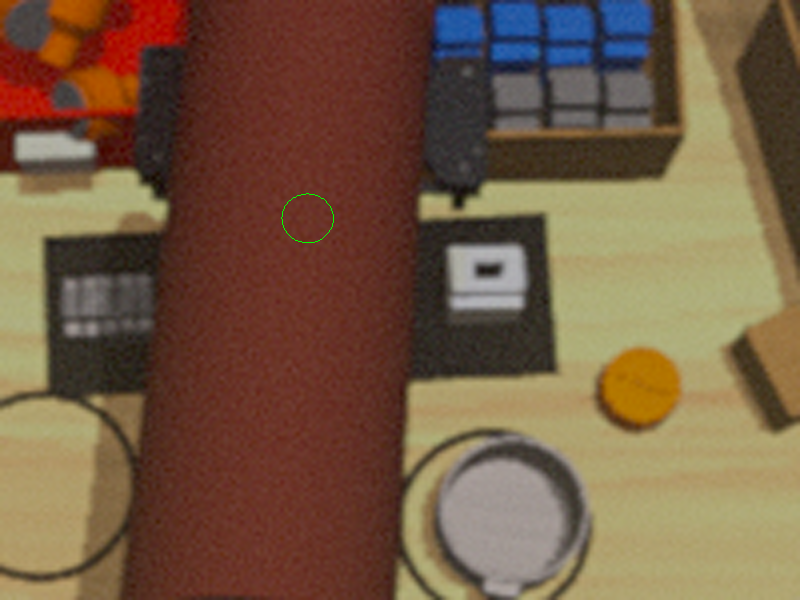

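The cap is held level over the open mouth. Cap centre is at column 321 and neck centre at 321–322 in the scene crop, and the pot is wholly inside its ring in the top view. A fit of the wrist positions during the turn puts the axis about 1 mm further in x, so I'll trim slightly and settle.

```bash
python3 -m creep '[[-0.001,0,-0.001,0],[0,0,0,0],[0,0,0,0],[0,0,0,0],[0,0,0,0],[0,0,0,0],[0,0,0,0],[0,0,0,0]]'; python3 d.py 680.2 -44.6 204.8
python3 - <<'E'
from ov import *
c=Cam("scene"); w=c.T[:3,3]
overlay(c,[((680.5,-43,228.5+14),27,(0,255,0)),((680.5,-43,228.5-14),27,(0,255,0)),((521.6,-175.4,0),62,(255,0,255))],[],(190,160,130,120),6,"pics/s17.png")
E
```

```text
time: 25.5
tcp_pos: [679.7, -44.5, 205.5]
tool_rot: [0.013, 1.0, -0.0, 0.0]
ft_force: [0.7, 0.4, -0.8]
grip_width: 0.612
t 25.5 tcp [679.706 -44.511 205.488] F [ 0.734  0.403 -0.782] tq [0.019 0.033 0.024] g 0.612 q [-0.186  0.404  0.257  1.393 -0.102  1.357  1.618]
tool y ang deg 88.54641031793288 tool z [ 0. -0. -1.]
delta in tool mm [-0.496 -0.076  0.688]
```

View pics/s17.png

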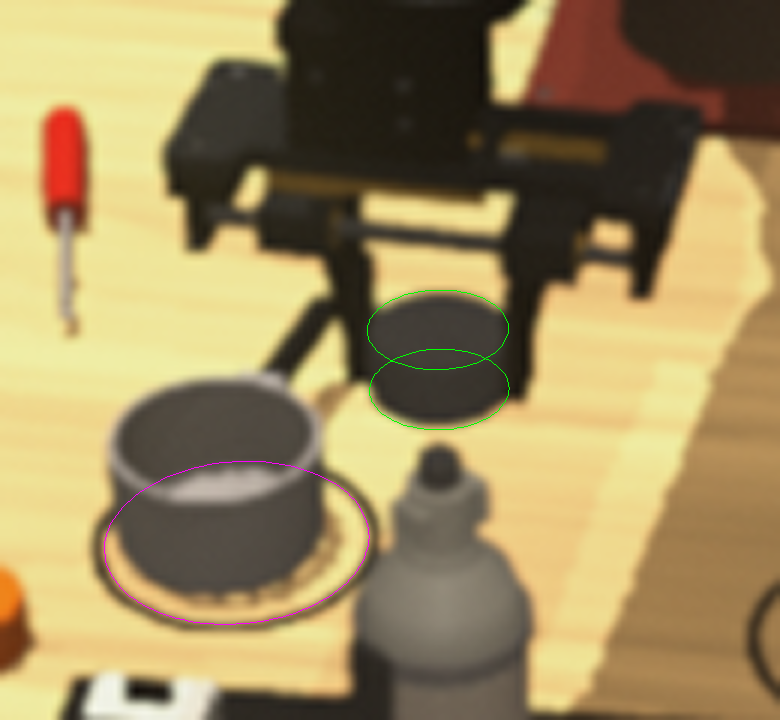

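The cap outline matches the prediction to within about a pixel: (367–509, 290–428), 60 mm above its seat. The base of the pot is inside the tape. Handing in.

```bash
python3 -m creep '[[0,0,0,0],[0,0,0,0],[0,0,0,0]]'; python3 - <<'E'
from workcell import bot
s=bot.get_state(); print(abs(s["qd"]).max(), s["tcp_pos"])
print(bot.close_job())
E
```

```text
time: 25.85
tcp_pos: [679.7, -44.5, 205.5]
tool_rot: [0.013, 1.0, -0.0, -0.0]
ft_force: [0.6, 1.1, -0.4]
grip_width: 0.61
0.000921504674044709 [679.70540787 -44.49993292 205.46907075]
the job is handed in; nothing more can be done
None
```

The pot is in the empty circle and the cap is off the bottle, held over its mouth. I handed the job in at about 26 s of the 58 s allowed.

**Pot:** I slid it along the bench by its handle into the empty circle. It yawed on the way and ended about 5–6 mm off centre, but the pictures show its base clear of the tape all round.

**Cap:** I pressed it about 7.5–8 mm, turned it about 78° (1.36 rad) anticlockwise and lifted it straight off. It is held level and still, about 60 mm above its seat. In the last scene picture it matches the expected outline to within about a pixel, centred over the neck. The x centring could be 1–2 mm off, because the arm hid the cap from the top camera.

**What went wrong or disagreed:**
- **Tool length:** the fingertips are about 23 mm further back along the tool than the stated tool frame says. My first pinch closed on air above the handle because of this; I found it in the pictures and corrected for it.
- **Pot nudge:** one small centring nudge only turned the handle in the grip and did not move the pot, so I left it there. It pressed the pot down with about 4 N for a moment.
- **Cameras:** the two cameras disagree by about 3 mm in y, so I used the average.

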